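# Set up a valve on the test stand and lock the air regulator

### The job

Get the yellow valve ready for its pressure test: take it up by its square bonnet and lay it across the test stand, each neck down in its narrow V head, bonnet upright, lowering it until it rests there before you let go. Then turn the black regulator knob until its white pointer lines up with the red mark, and after that slide the orange locking fork fully home under the knob. Leave the other things on the bench where they are.

Things in the scene. Friction and masses are not known exactly. Their poses are not given: they have to be found in the camera images.
- valve: yellow pipe valve, 0.6 kg, 136 mm long along its y axis, lying on two square 60 x 60 x 10 mm end flanges. Origin: centre of its underside; z up through the bonnet. Round middle 60 mm across, 4 to 54 mm up; from it to each flange a bare round neck 30 mm in diameter, 28 mm long (30 to 58 mm from the middle). Both ends are alike: it may be turned half round.
- valve_axis (a point): middle of the valve on the axis of its necks, 30 mm above its underside
- valve_grip (a point): TCP point on the valve's square bonnet, 86 mm above its underside; bonnet 28 x 28 mm, faces along the valve's x and y, from 62 to 108 mm above the underside
- stand: fixed blue test stand: base plate 80 (x) x 124 (y) x 10 mm with two narrow posts, each ending in an upward-open steel V head. Origin: centre of its underside. The heads stand at y = -44 and +44 mm, are 12 mm thick along y, have inner faces at 45 degrees, the vertex 90 mm and the tips about 110 mm above the table; the mouth is 40 mm wide.
- stand_seat (a point): where the neck axis of the seated valve lies: middle between the two V heads, 111 mm above the stand's underside; its y axis is the direction of the seated valve's pipe (valve's underside then 81 mm above the table)
- regulator: fixed white regulator box, 170 (x) x 100 (y) x 50 mm high; origin at the centre of its underside. On top, at x = -40 mm, sits the black knob; the orange locking fork slides in from +x
- knob_grip (a point): TCP point on the knob's vertical axis, 94 mm above the table. Black knob: a disc 60 mm across, with a bar grip on it 56 mm long, 14 mm wide, from 72 to 106 mm above the table. The point turns with the knob: its x axis runs along the bar, the pointer end at -x.
- knob_pointer (a point): tip of the knob's white pointer at the rim of its disc, 30 mm from the knob's axis
- mark_point (a point): where the pointer's tip must come: the inner tip of the red mark that stands at the rim of the knob, 30 mm from the knob's axis (outside, the red mark goes out to 43 mm, 70 mm above the table)
- knob (a joint): angle of the knob, rad, growing clockwise seen from above; stops at -1.6 and 1.2
- mark (a joint): angle of the red mark on the same scale: the pointer meets the mark when both joints are equal. It cannot be moved by hand
- lock_handle (a point): TCP point to grip the orange upright handle of the locking fork, 86 mm above the table; handle 30 mm long along x, 16 mm wide along y, from 62 to 100 mm above the table. The point's -x axis is the way the fork slides, toward and under the knob; the fork's plate (50 mm wide, top 62 mm above the table) runs in aluminium guides.
- lock (a joint): travel of the locking fork, m: 0 drawn back, 0.040 fully home under the knob, against its stop
- flange: loose bystander: turned steel flange, 84 mm across, 34 mm high, origin at its underside; leave it alone
- wrench: loose bystander: steel wrench lying flat, 170 mm long along its x, origin at its underside; leave it alone
- jar: loose bystander: amber jar with green cap, 64 mm across, 75 mm high, origin at its underside; leave it alone
- tin: loose bystander: open copper-coloured cup, 72 mm across, 65 mm high, origin at its underside; leave it alone
- hammer: loose bystander: hammer lying flat, 260 mm long along its x, origin at its underside; leave it alone
Mind the look-alikes: they are no part of the job. Leave any purple or turquoise look-alike of the stand alone.

How it is judged (in metres and radians):
On the way, in this order (a step that is already met when the one before it is completed fails the run):
1. the valve is brought down into both V heads while the fingers still hold it (not dropped) (x of valve_axis in the frame of stand_seat between -0.01 and 0.01 m and y of valve_axis in the frame of stand_seat between -0.012 and 0.012 m and z of valve_axis in the frame of stand_seat between -0.006 and 0.006 m and angle between valve's own z axis and vertical below 0.17 rad and angle between the y axis of valve and the y axis of stand, either way round below 0.12 rad and contact force between the fingers and valve above 0.5 N), for 0.1 s.
2. with the valve on the stand, the knob's pointer is at the red mark and the fork is not yet slid in (x of valve_axis in the frame of stand_seat between -0.01 and 0.01 m and y of valve_axis in the frame of stand_seat between -0.012 and 0.012 m and z of valve_axis in the frame of stand_seat between -0.006 and 0.006 m and angle between valve's own z axis and vertical below 0.17 rad and angle between the y axis of valve and the y axis of stand, either way round below 0.12 rad and horizontal distance between knob_pointer and mark_point below 0.005 m and value of joint lock below 0.015 m), for 0.2 s.
At the end, for the whole second after the job is handed in: Valve released and still on the stand, necks in the V heads (within 10 mm across, 12 mm along, -6/+4 mm in height, bonnet 10 deg of upright, pipe 7 deg of the stand's); pointer tip within 5 mm of the mark's tip; fork in at least 36 of 40 mm (x of valve_axis in the frame of stand_seat between -0.01 and 0.01 m and y of valve_axis in the frame of stand_seat between -0.012 and 0.012 m and z of valve_axis in the frame of stand_seat between -0.006 and 0.004 m and angle between valve's own z axis and vertical below 0.17 rad and angle between the y axis of valve and the y axis of stand, either way round below 0.12 rad and contact force between valve and stand above 2.5 N and linear speed of valve below 0.02 m/s and horizontal distance between knob_pointer and mark_point below 0.005 m and value of joint lock above 0.036 m); the robot touches nothing.
It fails at once if another loose thing on the bench is moved more than 30 mm (distance of any of flange, wrench, jar, tin, hammer from where it was at the start of the episode above 0.03 m).
It also fails if it takes over 61 s, if anything falls off the work surface, if the arm or the gripper's body presses on something with over 40 N, if the wrist force passes 120 N, or if a joint passes its speed limit or range.

### The arm

A 7-joint arm with a two-finger parallel gripper is mounted at the origin on the work surface. World frame = base frame: x ahead of the robot, y to its left, z up, the work surface at z = 0. Lengths are in mm, angles in rad, forces in N, time in s.
With the tool pointing down it reaches from about 400 to 850 mm from the base axis. Payload 4.5 kg.
Tool frame: the origin (TCP) lies between the finger pads, 19 mm behind the fingertips; this is the grasp point; z points along the fingers, y is the direction in which the jaws open and shut (so a half turn about z gives the same grasp; the last joint's range is limited). The gripper opens to 85 mm and grips with 20 to 120 N. Pads are 22 mm wide; open, the fingers measure 114 mm over their backs; the gripper's body (76 mm by 85 mm) begins 54 mm behind the grasp point. The pads swing forward as they close: fully open they stand 13 mm farther back than shut.
Start: joints at [-1.114, 0.689, -0.195, 1.565, 0.157, 0.902, -0.215], TCP at [256.431, 569.996, 250.017] pointing down, gripper open.
Joint ranges: [-3.01, 3.01], [-0.46, 2.08], [-1.47, 1.51], [0.13, 2.56], [-1, 4.14], [0.04, 2.09], [-2.66, 2.66]. Speed limits (rad/s): [2.57, 2.57, 3.14, 3.14, 3.14, 3.14, 3.14].

### API

Orientations are given as a unit quaternion [w, x, y, z].
In Python, from rig import robot gives the robot as it stands. Calls block until the motion is done:
- robot.move_pose(position, orientation): joint-space move of the TCP to a pose.
- robot.movel(position, orientation=None, velocity=150): straight line of the TCP; orientation=None keeps the orientation; velocity is the mean speed in mm/s.
- robot.goto_joints(angles): joint-space move.
- robot.gripper_to(opening): opening from 0.0 (shut) to 1.0 (fully open); the grip force is fixed at half the most; returns when the fingers have stopped.
- robot.pause(seconds).
- robot.solve_ik(position, orientation): joint angles nearest the present ones, or None.
- robot.sense(): the state.
- robot.get_image(name): name is "scene" or "top" or "wrist"; returns the picture (420x560x3 uint8, blue, green, red); there is no depth.
- robot.camera_model(name): a dict with "vfov" (degrees; the focal length in pixels is half the picture's height over the tangent of half this angle, whatever the lens; pixels are square), "cx", "cy" (the principal point, pixels), "cam_to_world" (4x4, takes a point from camera to world coordinates). Camera axes: x right, y up, looking along -z (the intrinsics and any distortion apply to the point x, -y, -z); pixel columns grow to the right and rows downward; lengths in mm; the calibration is good to about 2 mm. A picture is of the moment at which its call begins: read the wrist's pose just before it. camera_model takes no time and is no camera call; for the wrist camera it gives the pose at the moment of the call.
A pose or a line that the arm cannot do raises robot.Unreachable and nothing moves.
- robot.hand_in(): hands the job in, once; it reports no verdict.
The state is a dict: "time_s": time; "q": joint angles; "joint_velocities": joint speeds; "effort": joint torques, N m; "position": TCP position; "tcp_rot": TCP orientation; "contact_force": force on the tool from outside, world axes, zero at the start; "wrist_torque": the same for the moment, N m; "finger_gap": opening from 0.0 (shut) to 1.0 (fully open).
Only numpy, scipy, OpenCV 4.12 (cv2) and the standard library are available. Lean on these libraries where they do the work, as an engineer would, in place of code of your own. Each camera call takes 0.05 s, during which the arm holds its last target. There are 200 camera calls.

## Working session

There is one attempt and no reset: what is moved stays moved. The work goes in short steps, each a Python script; the robot and the scene stay as the last script left them, time stands still between calls to the robot, and variables do not carry over. Pictures are saved under pics/ and viewed, about 8 in all and at most 12, crops included, and the job is handed in when it is done.

```bash
mkdir -p pics; ls; python3 - <<'E'
from rig import robot
import cv2,numpy as np
for n in ["top","scene"]:
    im=robot.get_image(n);cv2.imwrite(f"pics/{n}0.png",im)
    print(n,{k:(np.round(v,4).tolist() if k=='cam_to_world' else v) for k,v in robot.camera_model(n).items()})
s=robot.sense();print(s)
E
```

```text
pics
top {'vfov': 48.16232811204351, 'cx': 279.5363967228075, 'cy': 211.99402475623458, 'cam_to_world': [[-0.0603, 0.9752, -0.2128, 307.1202], [-0.9982, -0.0589, 0.013, 107.964], [0.0002, 0.2132, 0.977, 1294.4166], [0.0, 0.0, 0.0, 1.0]]}
scene {'vfov': 46.75540334431284, 'cx': 271.38173549997646, 'cy': 215.62009642051834, 'cam_to_world': [[0.4448, -0.7785, 0.4429, 1142.8971], [0.8956, 0.3814, -0.229, -206.2219], [0.0094, 0.4985, 0.8668, 1205.0434], [0.0, 0.0, 0.0, 1.0]]}
{'time_s': 0.1, 'q': array([-1.11420931,  0.68993747, -0.19454182,  1.56624253,  0.1572915 ,
        0.90252815, -0.21509376]), 'joint_velocities': array([ 0.00028998, -0.00136161, -0.00150038, -0.00288397,  0.00153011,
        0.00042   ,  0.00169173]), 'effort': array([-5.17861437e-03, -5.40599120e+01, -1.27190776e+00, -1.58985990e+01,
        9.37533856e-03,  4.35959329e-03, -2.54738660e-05]), 'position': array([256.23553406, 569.43975957, 249.24080198]), 'tcp_rot': array([-1.28757698e-04,  2.09776379e-01,  9.77749011e-01, -8.52202518e-04]), 'contact_force': array([ 0.42204217, -0.34022896,  0.58407871]), 'wrist_torque': array([-0.05701691,  0.04152569, -0.00550177]), 'finger_gap': 0.9991478092512254}
```

View pics/top0.png

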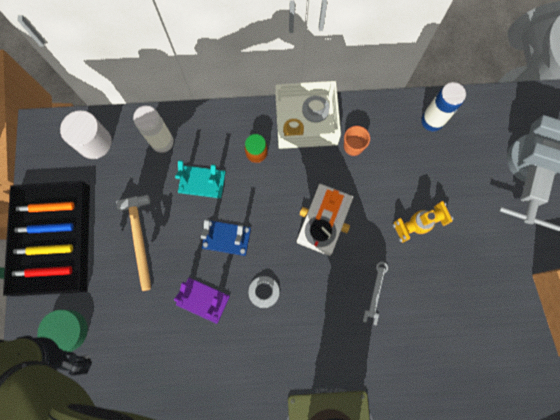

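View pics/scene0.png

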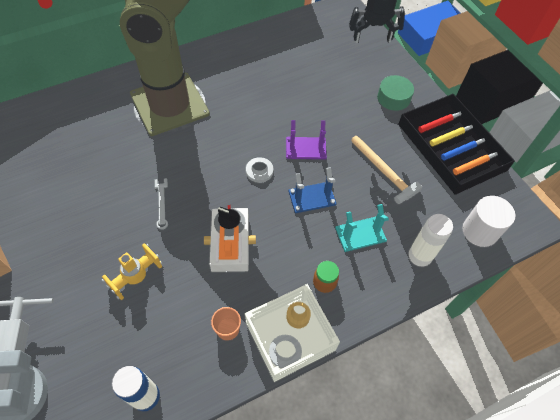

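Candidates for the stand in the top view: turquoise (201,180), blue (226,237), purple (202,300). The blue one with steel heads fits the description. The yellow valve is at (423,221), the regulator at (325,218). Next, close wrist views of all three, which will also serve as the confirming crops.

```bash
cat > h.py <<'E'
from rig import robot
import cv2,numpy as np
from scipy.spatial.transform import Rotation as R
def ray(cm,px,H=420):
    f=H/2/np.tan(np.radians(cm['vfov']/2)); T=np.array(cm['cam_to_world'])
    d=np.array([(px[0]-cm['cx'])/f,-(px[1]-cm['cy'])/f,-1]); return T[:3,3],T[:3,:3]@d
def at(cm,px,z):
    o,d=ray(cm,px); return o+d*(z-o[2])/d[2]
def proj(cm,P):
    T=np.array(cm['cam_to_world']); f=210/np.tan(np.radians(cm['vfov']/2))
    p=(np.atleast_2d(P)-T[:3,3])@T[:3,:3]; return np.c_[cm['cx']-f*p[:,0]/p[:,2],cm['cy']+f*p[:,1]/p[:,2]]
def down(yaw):  # tool z down, tool y (jaw axis) at world angle yaw
    y=np.array([np.cos(yaw),np.sin(yaw),0]);z=np.array([0,0,-1.]);x=np.cross(y,z)
    q=R.from_matrix(np.c_[x,y,z]).as_quat(); return np.r_[q[3],q[:3]]
def snap(name,cam="wrist"):
    cm=robot.camera_model(cam); im=robot.get_image(cam); cv2.imwrite(f"pics/{name}.png",im)
    np.save(f"pics/{name}.npy",cm,allow_pickle=True); return cm,im
def load(name): return np.load(f"pics/{name}.npy",allow_pickle=True).item()
E
python3 - <<'E'
from h import *
cm=robot.camera_model("top")
for n,p,z in [("valve",(423,221),50),("stand",(226,240),60),("knob",(320,233),80),("lockh",(330,205),80)]: print(n,at(cm,p,z))
c=robot.camera_model("scene")
for n,p,z in [("valve",(133,268),50),("stand",(314,190),60),("knob",(230,218),80)]: print(n,at(c,p,z))
w=robot.camera_model("wrist");s=robot.sense()
r=R.from_quat(s['tcp_rot'][[1,2,3,0]]).as_matrix();T=np.array(w['cam_to_world'])
print("cam in tcp",r.T@(T[:3,3]-s['position']),(r.T@T[:3,:3]).round(2).tolist(),w['vfov'],w['cx'],w['cy'])
print(R.from_matrix(r).as_matrix()[:,1])
E
```

```text
valve [ 530.00761337 -293.73968408   50.        ]
stand [508.64450614 237.91992148  60.        ]
knob [509.04900323 -10.66862995  80.        ]
lockh [582.55563185 -43.08770491  80.        ]
valve [ 535.39978125 -290.29415941   50.        ]
stand [536.25247533 240.64230596  60.        ]
knob [526.22863172 -11.13942499  80.        ]
cam in tcp [  74.29969179   -0.71885039 -124.01451166] [[-0.0, 0.96, 0.29], [1.0, 0.0, 0.0], [0.0, 0.29, -0.96]] 61.99166405988721 279.4797828698444 206.87056981484994
[ 0.41021707  0.91198629 -0.0017205 ]
```

```bash
python3 - <<'E'
from h import *
ims=[]
for n,p in [("stand",(520,240,300)),("reg",(545,-25,300)),("valve",(532,-292,300))]:
    try: robot.move_pose(list(p),down(np.pi/2))
    except robot.Unreachable: print("unreach",n);continue
    robot.pause(.3); cm,im=snap(n+"1"); ims.append(im[30:390]); s=robot.sense(); print(n,s['time_s'],s['position'],s['q'].round(2))
cv2.imwrite("pics/cat1.png",cv2.resize(np.vstack(ims[:2]),None,fx=.0+1,fy=1)[:, :])
E
```

```text
stand 2.0167 [519.78496176 240.49534909 299.93780477] [-0.3   0.57 -0.36  1.66  0.24  0.95  0.83]
reg 3.4 [545.06585251 -24.07865751 299.98822436] [ 0.19  0.54 -0.38  1.74  0.24  0.91  1.29]
valve 4.7917 [ 532.37014596 -291.08537501  300.08840105] [ 0.64  0.62 -0.37  1.55  0.25  1.01  1.76]
```

View pics/stand1.png

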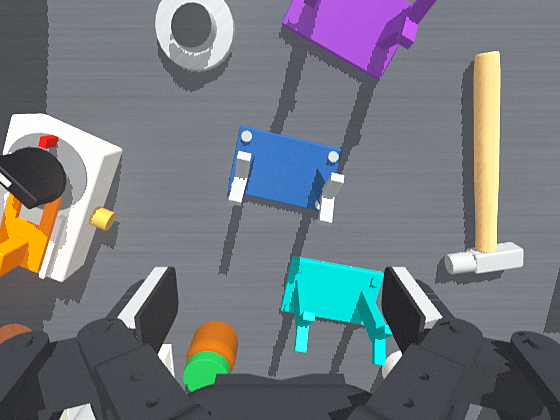

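View pics/reg1.png

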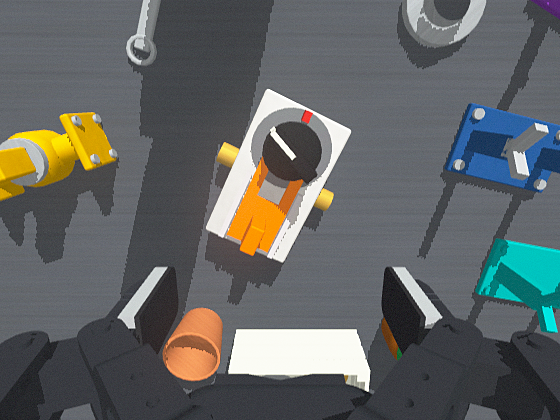

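View pics/valve1.png

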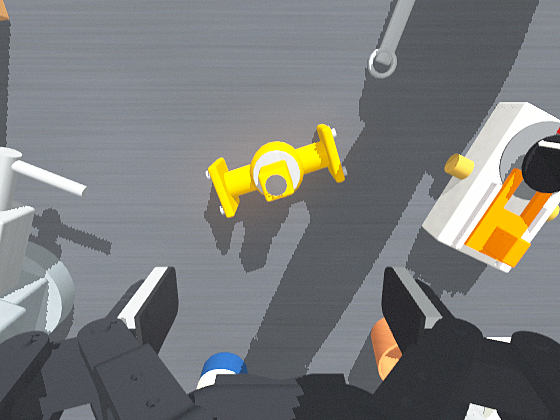

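The wrist views show the blue stand with two steel V heads at (240,178) and (332,198). The turquoise and purple ones are decoys. The knob is at (292,150) with its pointer toward (280,138), the red mark at (306,117), the fork handle at (253,238), and the valve bonnet at (277,181). I'll enlarge these for measuring.

```bash
python3 - <<'E'
from h import *
def crop(n,x,y,w,h,s):
    im=cv2.resize(cv2.imread(f"pics/{n}.png")[y:y+h,x:x+w],None,fx=s,fy=s,interpolation=cv2.INTER_CUBIC)
    for k in range(0,w,20): cv2.putText(im,str(x+k),(k*s,8),0,.3,(0,255,255),1); cv2.line(im,(k*s,10),(k*s,14),(0,255,255),1)
    for k in range(0,h,20): cv2.putText(im,str(y+k),(0,k*s+4),0,.3,(0,255,255),1)
    return im
a=crop("valve1",200,115,160,110,2*1); a=crop("valve1",200,120,160,100,2)
A=crop("valve1",200,118,155,102,5//2*2)[:300*2]
B=crop("stand1",225,118,125,110,3); C=crop("reg1",200,80,160,190,3)
print(A.shape,B.shape,C.shape)
top=np.zeros((600,800,3),np.uint8)
A=crop("valve1",200,120,155,100,2); 
D=crop("valve1",200,115,155,105,2)
# layout: C(480x570) left ; right 320 wide: valve 2x(310), stand 2x
top[:570,:480]=C; top[:210,485:795]=D; S=crop("stand1",225,118,125,110,2); top[220:440,485:735]=S
cv2.imwrite("pics/m.png",top)
E
```

```text
(408, 620, 3) (330, 375, 3) (570, 480, 3)
```

View pics/m.png

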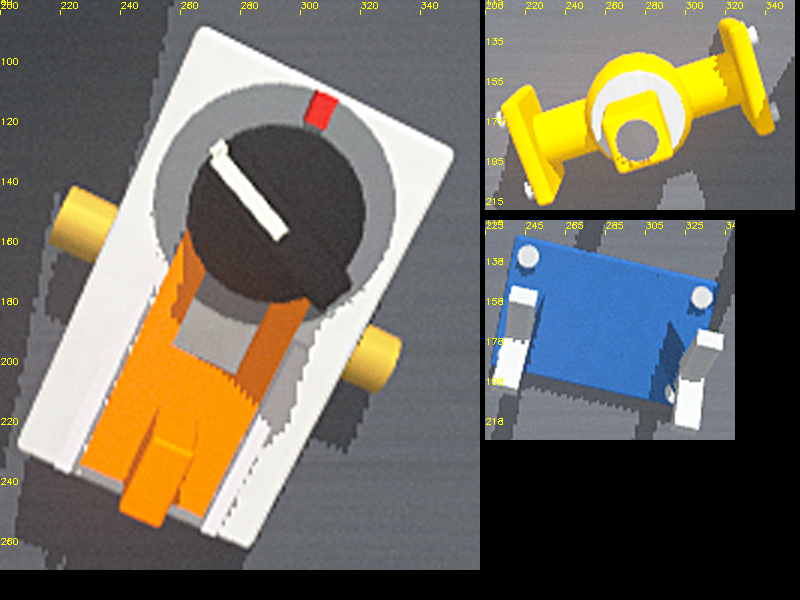

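```bash
cat > fit.py <<'E'
from h import *
from scipy.optimize import least_squares
def fit(cm,obj,px,x0):
    obj=np.array(obj,float);px=np.array(px,float)
    def w(p):
        c,s=np.cos(p[2]),np.sin(p[2]); return np.c_[p[0]+c*obj[:,0]-s*obj[:,1],p[1]+s*obj[:,0]+c*obj[:,1],obj[:,2]]
    r=least_squares(lambda p:(proj(cm,w(p))-px).ravel(),x0,loss='soft_l1',x_scale=[1,1,.01])
    return r.x,(proj(cm,w(r.x))-px).round(1).tolist()
E
python3 - <<'E'
from fit import *
cm=load("reg1")
reg,e=fit(cm,[(-85,-50,50),(-85,50,50),(85,50,50),(85,-50,50)],[(268.3,89),(351,131),(283.3,262.7),(206,227.7)],[540,-25,-.4]);print("reg",reg,np.degrees(reg[2]),e)
c,s=np.cos(reg[2]),np.sin(reg[2]);ax=np.array([reg[0]-40*c,reg[1]-40*s]);print("axis",ax)
h=at(cm,(247,251),62);print('hpx')
for n,p,z in [("mark out",(309.3,111.7),70),("mark in",(304.3,122.3),70),("ptr out",(273.3,130.7),106),("ptr in",(294,158.3),106)]:
    P=at(cm,p,z)[:2]-ax;print(n,P,np.hypot(*P),np.degrees(np.arctan2(P[1],P[0])))
a=at(cm,(273.3,130.7),106);b=at(cm,(294,158.3),106);print("ptr dir",np.degrees(np.arctan2(*(a-b)[[1,0]])))
cm=load("valve1")
px=lambda X,Y:(200+(X-485)/2,115+Y/2)
print("valve",fit(cm,[(0,0,108),(0,68,60),(0,-68,60)],[px(637,141),px(758,78),px(522,153)],[530,-292,.3]))
cm=load("stand1")
px=lambda X,Y:(225+(X-485)/2,118+(Y-220)/2)
print("stand",fit(cm,[(-40,-62,10),(-40,62,10),(0,-44,90),(0,44,90),(-20,-44,110),(-20,44,110),(20,-44,110),(20,44,110)],[px(517,238),px(718,283),px(518,340),px(695,377),px(521,304),px(706,351),px(506,390),px(686,429)],[520,240,-.2]))
E
```

```text
reg [ 5.54679128e+02 -2.76224212e+01 -4.48137933e-01] -25.676412215463063 [[-0.3, -2.0], [3.3, -0.2], [0.1, 1.1], [-1.6, 1.3]]
axis [518.62890905 -10.29089763]
hpx
mark out [-38.69370256  15.20901122] 41.575433133152636 158.54211278993066
mark in [-28.60062232  10.54203999] 30.481637168532785 159.76637699755864
ptr out [-23.25175219 -19.43223055] 30.30273195810106 -140.1134203303295
ptr in [ 1.38924149 -0.64592338] 1.5320603543777713 -24.935921181210436
ptr dir -142.67808280210627
valve (array([ 5.31188898e+02, -2.94380495e+02,  3.12519311e-01]), [[-0.0, -1.3], [2.1, 0.2], [-2.2, 1.5]])
stand (array([ 5.25709488e+02,  2.45944141e+02, -2.21301384e-01]), [[-1.2, -0.1], [1.6, 1.1], [-0.3, -0.3], [-1.4, 0.5], [0.1, 1.1], [1.7, -1.4], [-0.6, -0.3], [0.5, -0.2]])
```

Geometry fits well, within about 2 px. Valve at (531,-294) with yaw 0.31, stand at (526,246) with yaw -0.22. The knob needs to turn about 59° clockwise. Picking the valve, jaws along its y axis.

```bash
python3 - <<'E'
from h import *
v=np.array([531.2,-294.4]);o=down(.3125+np.pi/2)
robot.gripper_to(.65)
robot.move_pose([*v,180],o)
robot.movel([*v,87],o,120); print(robot.sense()['contact_force'])
robot.gripper_to(0); s=robot.sense(); print(s['finger_gap'],s['contact_force'],s['position'])
robot.movel([*v,290],o,180); s=robot.sense(); print(s['finger_gap'],s['contact_force'],s['position'],s['time_s'])
o2=down(-.2213+np.pi/2); t=np.array([525.7,245.9])
robot.move_pose([*t,290],o2)
robot.movel([*t,205],o2,120); robot.pause(.3)
s=robot.sense(); print(s['finger_gap'],s['contact_force'],s['position'],s['time_s'])
cm,im=snap("hover"); _,b=snap("hovers","scene")
print(proj(robot.camera_model("scene"),[525,246,110]))
out=np.vstack([im[60:360],cv2.resize(b[140:240,210:397],(560,300),interpolation=cv2.INTER_CUBIC)])
cv2.imwrite("pics/hv.png",out)
E
```

```text
[-0.15573642 -0.86833831  0.42069322]
0.3213637923471637 [0.38539346 0.65504872 5.8615519 ] [ 531.88215833 -294.73401176   87.95395133]
0.32423243789068346 [-0.25377929 -0.04469587 -4.78393498] [ 530.25489705 -294.14076241  288.66221353] 8.3083
0.3203956961634221 [ 0.28218605  0.01482138 -4.37697985] [525.94441304 246.01957595 205.53365114] 11.4167
[[315.28997493 176.19790321]]
```

View pics/hv.png

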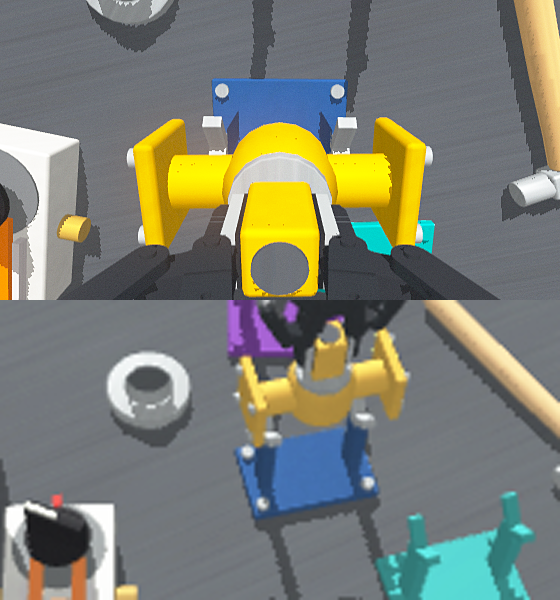

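The valve sits centred and parallel over the heads: heads at columns 212 and 345, flanges symmetric about column 279. Lowering until it rests.

```bash
python3 - <<'E'
from h import *
t=[525.7,245.9];o2=down(-.2213+np.pi/2)
robot.movel([*t,173],o2,80); robot.pause(.2)
f0=robot.sense()['contact_force'][2]
z=173
while z>162:
    z-=1; robot.movel([*t,z],o2,15); s=robot.sense(); f=s['contact_force']; print(z,s['position'].round(1),f.round(1))
    if f[2]>8: break
robot.pause(.3); print(robot.sense()['contact_force'],robot.sense()['time_s'])
robot.gripper_to(.65); robot.pause(.1)
s=robot.sense(); robot.movel([*t,270],o2,150); robot.pause(.2)
cm,im=snap("seat"); _,b=snap("seats","scene")
cv2.imwrite("pics/st.png",np.vstack([im[60:360],cv2.resize(b[140:240,210:397],(560,300),interpolation=cv2.INTER_CUBIC)])); print(robot.sense()['time_s'])
E
```

```text
172 [525.7 245.9 172.1] [ 0.3 -1.1 -4.1]
171 [525.6 246.  171.2] [-0.8  0.7 -0.3]
170 [525.5 246.2 170.9] [-2.1 -0.4  5.1]
169 [525.5 246.3 170.8] [-3.7 -0.3 11.1]
[-3.30646994 -0.49545513 11.35822677] 13.5667
15.175
```

View pics/st.png

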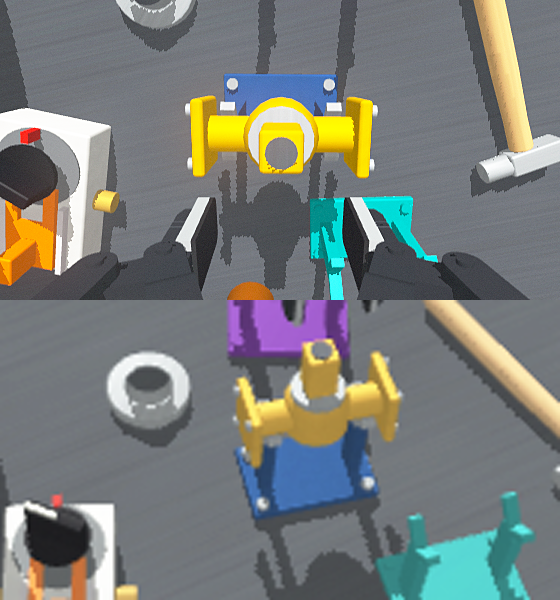

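Seated, upright and released. Contact force rose at z≈171 while the valve was still held. Now the knob.

```bash
python3 - <<'E'
from h import *
a=[518.6,-10.3]; y0=np.radians(128.5)
robot.gripper_to(.45)
robot.move_pose([*a,200],down(y0)); robot.movel([*a,96],down(y0),120)
print(robot.sense()['contact_force'])
robot.gripper_to(0); s=robot.sense(); print(s['finger_gap'],s['position'],s['contact_force'],s['wrist_torque'])
for k in range(1,9):
    robot.move_pose([*a,96],down(y0-np.radians(59.3)*k/8))
robot.pause(.2); s=robot.sense()
Ry=R.from_quat(s['tcp_rot'][[1,2,3,0]]).as_matrix()[:,1]; print(np.degrees(np.arctan2(Ry[1],Ry[0])),s['position'],s['contact_force'],s['wrist_torque'])
robot.gripper_to(.45); yy=down(np.pi/2)
robot.movel([*a,200],None,150)
robot.move_pose([560,-20,220],yy); robot.pause(.3)
cm,im=snap("knob2"); print(robot.sense()['time_s'],proj(cm,[518.6,-10.3,90]))
cv2.imwrite("pics/k2.png",cv2.resize(im[20:320,120:500],None,fx=2,fy=2,interpolation=cv2.INTER_CUBIC))
E
```

```text
[-0.83219462  0.20600757  0.02519427]
0.15023122354704913 [519.73055616 -11.4652447   96.91721495] [ 1.16207405 -3.29274812  5.54158584] [-0.51711125 -0.14064334  0.07140426]
69.22078040965401 [519.75253011 -11.32259426  96.91654522] [ 0.97061086 -3.72108961  7.03335447] [-0.64659006 -0.17902704 -0.07698617]
22.0333 [[293.09953139 151.01867717]]
```

View pics/k2.png

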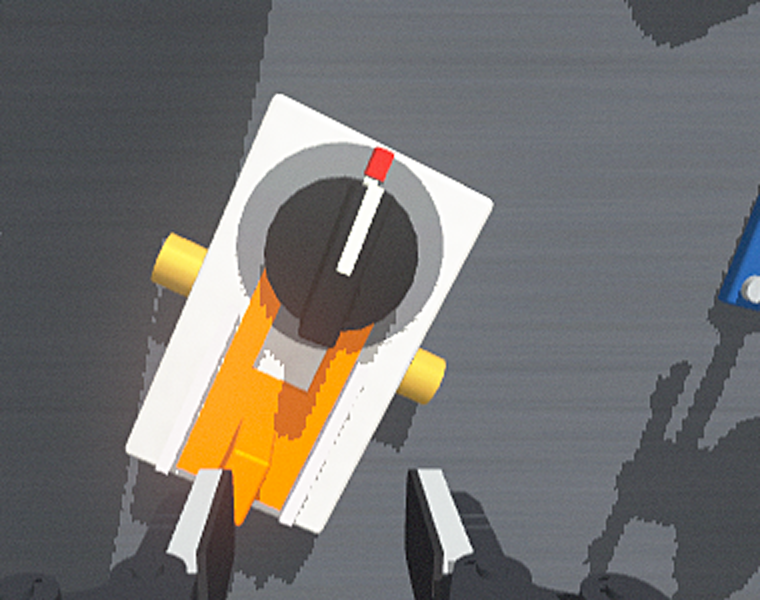

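```bash
python3 - <<'E'
from fit import *
cm=load("knob2"); px=lambda X,Y:(120+X/2,20+Y/2)
reg,e=fit(cm,[(-85,-50,50),(-85,50,50),(85,50,50),(85,-50,50)],[px(278,94),px(493,205),px(318,533),px(127,450)],[555,-27,-.45]);print("reg",reg,e)
c,s=np.cos(reg[2]),np.sin(reg[2]);ax=np.array([reg[0]-40*c,reg[1]-40*s]);print("axis",ax)
ax=(ax+[518.6,-10.3])/2
P=lambda p,z:at(cm,px(*p),z)[:2]
for n,p,z in [("mark out",(382,150),70),("mark in",(376,181),70),("ptr tip low",(372,183),70),("ptr out",(376,187),106),("ptr in",(344,272),106)]:
    d=P(p,z)-ax;print(n,d,np.hypot(*d),np.degrees(np.arctan2(d[1],d[0]))%360)
d=P((376,187),106)-P((344,272),106);print("ptr dir",np.degrees(np.arctan2(d[1],d[0])))
cr=load("reg1")
for p in [(250,225),(264,231.7),(253.3,255),(240,250.7)]:
    q=at(cr,p,100)[:2]-reg[:2];print("handle corner reg frame",q@[c,s],q@[-s,c])
E
```

```text
reg [ 5.55253497e+02 -2.84158108e+01 -4.50896549e-01] [[-0.3, -1.9], [3.2, -0.2], [0.2, 2.5], [-3.5, 1.2]]
axis [519.25122655 -10.98490464]
mark out [-39.27798264  14.00047561] 41.69859994516655 160.3815995298552
mark in [-28.13207815  12.02158827] 30.5930123650955 156.86168752694925
ptr tip low [-27.40387307  10.52750837] 29.356442079100486 158.9851552527358
ptr out [-27.01747832   9.25375098] 28.558292001824316 161.09316563140885
ptr in [ 0.9182928  -0.97999469] 1.3430008410032992 313.13831458143244
ptr dir 159.88063931853137
handle corner reg frame 39.10130197663399 -8.463988265014754
handle corner reg frame 39.44810800727311 6.9109246617354465
handle corner reg frame 66.89541278241258 7.877650347593806
handle corner reg frame 68.45893379233861 -6.124773433627369
```

Pointer and mark agree to about 1° (under 1 mm). Handle centre is at regulator x≈+53.5, so I'll slide the fork in now.

```bash
python3 - <<'E'
from h import *
th=-.4495;u=np.array([np.cos(th),np.sin(th)]);r=np.array([555,-28.0]);o=down(th+np.pi/2)
g=r+53.5*u
robot.gripper_to(.45)
robot.move_pose([*g,180],o); robot.movel([*g,88],o,120)
robot.gripper_to(0); s=robot.sense(); print(s['finger_gap'],s['position'],s['contact_force'])
p0=s['position'][:2]
robot.movel([*(g-36*u),88],o,60)
for d in range(37,49):
    robot.movel([*(g-d*u),88],o,20); s=robot.sense(); f=s['contact_force'][:2]@u; print(d,((p0-s['position'][:2])@u).round(1),f.round(1))
    if f>25: break
robot.pause(.3); robot.gripper_to(.45); g=s['position'][:2]
robot.movel([*g,220],o,150)
robot.move_pose([560,-20,240],down(np.pi/2)); robot.pause(.3)
cm,im=snap("lock"); print(robot.sense()['time_s'])
_,b=snap("locks","scene")
cv2.imwrite("pics/l.png",np.vstack([im[20:320],cv2.resize(b[130:260,187:430],(560,300),interpolation=cv2.INTER_CUBIC)]))
E
```

```text
0.17367783320233257 [603.93867762 -51.13876697  89.04143105] [-0.52782239  0.06255641  6.62265558]
37 36.1 2.6
38 36.2 3.7
39 36.2 6.5
40 36.2 7.9
41 36.3 10.8
42 36.3 11.5
43 36.4 14.1
44 36.4 17.1
45 36.5 18.5
46 36.6 21.2
47 36.6 23.2
48 36.7 24.5
30.0667
```

View pics/l.png

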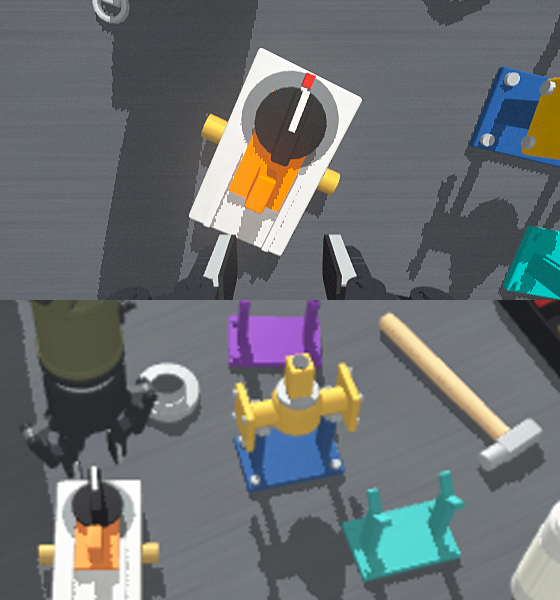

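The fork hit a hard stop after about 36.2 mm from where I gripped it. I need to know whether that is fully home, so I'll compare the before and after crops.

```bash
python3 - <<'E'
from h import *
b=cv2.imread("pics/reg1.png")[150:270,200:300]; a=cv2.imread("pics/lock.png")[60:260,200:330]
o=np.zeros((600,800,3),np.uint8)
o[:480,:400]=cv2.resize(b,None,fx=4,fy=4,interpolation=cv2.INTER_CUBIC)
o[:600,405:795]=cv2.resize(a,None,fx=3,fy=3,interpolation=cv2.INTER_CUBIC)
cv2.imwrite("pics/cmp.png",o)
E
```

```text
(no output)
```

View pics/cmp.png

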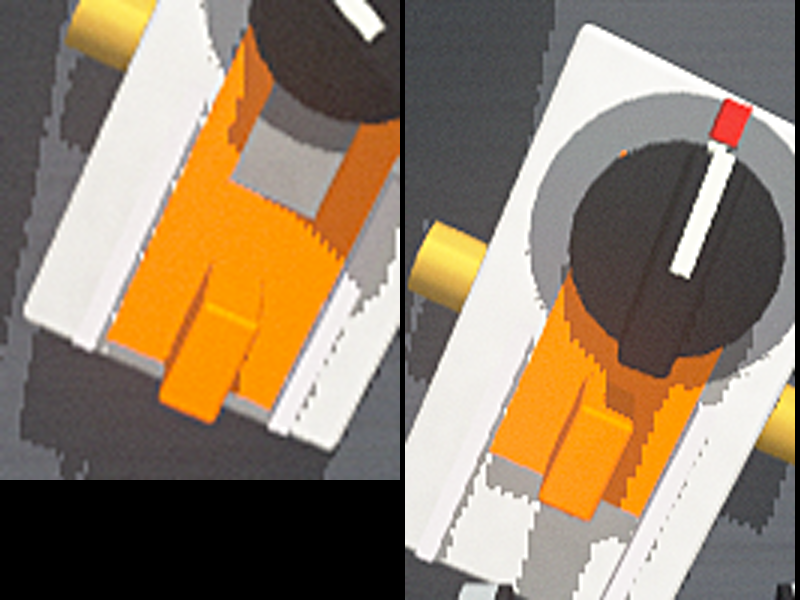

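```bash
python3 - <<'E'
from fit import *
A=load("reg1");B=load("lock")
pa=lambda X,Y:(200+X/4,150+Y/4); pb=lambda X,Y:(200+(X-405)/3,60+Y/3)
for n,cm,f,plate,h in [("before",A,pa,[(108,342),(272,410)],[(205,303),(257,325),(212,422),(160,400)]),("after",B,pb,[(490,457),(640,517)],[(585,405),(632,425),(590,520),(540,497)])]:
    u=np.array([np.cos(-.4495),np.sin(-.4495)]);r=np.array([555,-28.])
    P=np.mean([at(cm,f(*p),62)[:2] for p in plate],0)-r;H=np.mean([at(cm,f(*p),100)[:2] for p in h],0)-r
    print(n,"plate end",P@u,"handle",H@u)
E
```

```text
before plate end 74.96117553453381 handle 53.778354259786965
after plate end 39.38168327311194 handle 17.40508718818718
```

Images also give about 36 mm of travel, which is borderline if the fork started at 0. I'll check the stop by pushing from behind with shut fingers, a little harder.

```bash
python3 - <<'E'
from h import *
th=-.4495;u=np.array([np.cos(th),np.sin(th)]);r=np.array([555,-28.0]);o=down(th+np.pi/2)
P=lambda x:r+x*u
robot.gripper_to(0)
robot.move_pose([*P(60),180],o); robot.movel([*P(60),86],o,120)
robot.movel([*P(48),86],o,60)
f0=robot.sense()['contact_force'][:2]@u
for x in np.arange(46,18,-2):
    robot.movel([*P(x),86],o,30); s=robot.sense(); f=s['contact_force'][:2]@u; print(x,((s['position'][:2]-r)@u).round(1),f.round(1),s['position'][2].round(1))
    if f>36: break
robot.pause(.2); robot.movel([*P(55),86],o,80); robot.movel([*P(55),220],o,150)
robot.move_pose([560,-20,240],down(np.pi/2)); robot.pause(.3)
B0=cv2.imread("pics/lock.png");cm,im=snap("lock2"); print(robot.sense()['time_s'])
# shift of fork rear region
g=lambda i:cv2.inRange(cv2.cvtColor(i,cv2.COLOR_BGR2HSV),(5,180,60),(18,255,255))[100:220,220:310]
for i in (B0,im): m=g(i); ys,xs=np.nonzero(m); print(m.sum()/255,xs.mean(),ys.mean(),ys.max())
E
```

```text
46 46.1 -0.1 86.1
44 45.2 4.1 86.2
42 45.1 7.5 86.3
40 45.0 11.4 86.4
38 44.9 14.7 86.6
36 44.9 19.4 86.6
34 44.8 22.7 86.8
32 44.7 26.5 87.0
30 44.6 29.5 87.3
28 44.5 33.6 87.3
26 44.5 36.4 87.7
37.5167
2512.0 42.56767515923567 94.0812101910828 119
954.0 52.64884696016772 88.01781970649895 119
```

```bash
python3 - <<'E'
from h import *
im=cv2.imread("pics/lock2.png"); _,b=snap("fin","scene")
cv2.imwrite("pics/f.png",np.vstack([im[20:320],cv2.resize(b[110:260,150:430],(560,300),interpolation=cv2.INTER_CUBIC)]))
E
```

```text
(no output)
```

View pics/f.png

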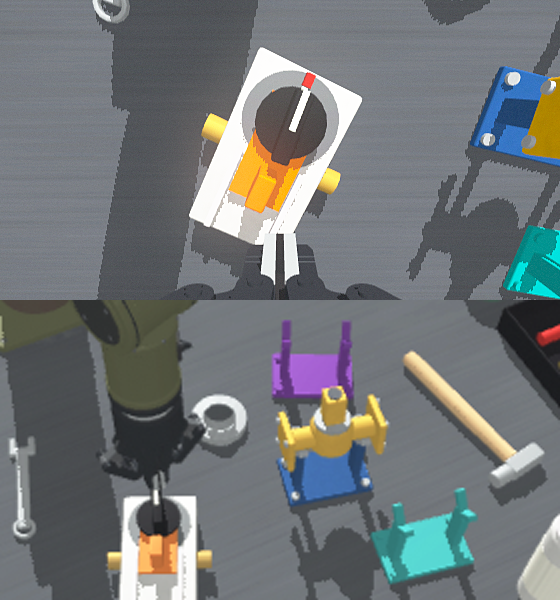

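The pointer meets the mark at (307,82), the fork is against its stop with the handle at (265,190), and the valve is seated upright. The arm is clear of everything, so I'm handing in.

```bash
python3 -c "
from rig import robot
print(robot.sense()['time_s']);print(robot.hand_in())"
```

```text
37.5667
the job is handed in; nothing more can be done
None
```

I finished all three steps and handed the job in at 37.6 s, but I could not confirm that the fork travelled its full 40 mm.

- **Valve:** I picked it up by the bonnet and lowered it into both V heads of the blue stand. The upward force rose to 11 N while the fingers still held it, and only then did I let go. The last pictures show it upright, centred and released.
- **Knob:** I turned it about 59° clockwise. Pointer and red mark agreed to within about 1° (under 1 mm) before I slid the fork in, and still lined up in the last picture.
- **Fork:** I slid it in until it stopped hard. A second push of 36 N from behind did not move it.
- **Fork travel, unconfirmed:** I measured only about 36 mm of travel from where the fork started, by both arm position and pictures. If it started a few millimetres in, it is fully home. If it started at 0, it is right at the 36 mm limit. I did not pull it back to check its full range.
- **Other things on the bench:** The flange, wrench and hammer look unmoved in the last picture. The jar and tin were outside that view, and the arm did not work near them.

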